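# Fill the empty cells of the putty-tin crate

## Task

The covered wooden crate on the workbench still has two empty holes. Take the two slim tins that match the ones already in the crate and stand one, upright and right down on the floor, in each empty hole. Do not let either of them fall over on the way, and let go of them.

Things in the scene. Friction and masses are not known exactly. Their poses are not given: they have to be found in the camera images.
- tin_a_mid (a point): slim straight-sided aluminium tin with a paper label and flat top, 48 mm diameter, 110 mm tall, 0.17 to 0.35 kg, same kind as those in the crate; stands on the bench left of the crate among other containers (none over 115 mm tall; 25 mm or more free on each side, most along world x). The point is its centre, 55 mm above its underside; z is its long axis, up.
- tin_b_mid (a point): the other slim straight-sided aluminium tin with a paper label and flat top, 48 mm diameter, 110 mm tall, 0.17 to 0.35 kg, same kind as those in the crate; stands on the bench left of the crate among other containers (none over 115 mm tall; 25 mm or more free on each side, most along world x). The point is its centre, 55 mm above its underside; z is its long axis, up.
- cell_a_mouth (a point): empty cell of the low fixed wooden crate (200 x 270 x 35 mm high): one of six 65 mm round holes in its cover board; the other four hold slim tins. The point is the hole's centre on the board's top; the cell floor (cork disc) is 29 mm lower, so a seated tin's centre is 26 mm above the point. z up, x across the two rows (100 mm pitch, most finger room), y along a row (84 mm pitch).
- cell_b_mouth (a point): other empty cell of the low fixed wooden crate (200 x 270 x 35 mm high): one of six 65 mm round holes in its cover board; the other four hold slim tins. The point is the hole's centre on the board's top; the cell floor (cork disc) is 29 mm lower, so a seated tin's centre is 26 mm above the point. z up, x across the two rows (100 mm pitch, most finger room), y along a row (84 mm pitch).
Not all that is in view belongs to the job. Leave any yellow look-alike of the part that bears tin_b_mid alone.

How it is judged:
At the end, for the whole second after the job is handed in: Each of the two empty cells holds one of the two slim tins (either way round): within 15 mm of the hole's centre, standing on the cell's floor (centre 15 to 32 mm above the hole's mouth), upright within 10 degrees, and at rest (((horizontal distance between tin_a_mid and cell_a_mouth below 0.015 m and z of tin_a_mid in the frame of cell_a_mouth between 0.015 and 0.032 m and horizontal distance between tin_b_mid and cell_b_mouth below 0.015 m and z of tin_b_mid in the frame of cell_b_mouth between 0.015 and 0.032 m) or (horizontal distance between tin_a_mid and cell_b_mouth below 0.015 m and z of tin_a_mid in the frame of cell_b_mouth between 0.015 and 0.032 m and horizontal distance between tin_b_mid and cell_a_mouth below 0.015 m and z of tin_b_mid in the frame of cell_a_mouth between 0.015 and 0.032 m)) and angle between each of tin_a_mid, tin_b_mid's own z axis and vertical below 0.17 rad and linear speed of each of tin_a, tin_b below 0.02 m/s); the robot touches nothing.
It fails at once if a slim tin falls over (leans more than 60 degrees) (angle between any of tin_a_mid, tin_b_mid's own z axis and vertical above 1.05 rad).
It also fails if it takes over 59 s, if anything falls off the work surface, if the arm or the gripper's body presses on something with over 40 N, if the wrist force passes 120 N, or if a joint passes its speed limit or range.

## Robot

A 6-joint arm with a two-finger parallel gripper is mounted at the origin on the work surface. World frame = base frame: x ahead of the robot, y to its left, z up, the work surface at z = 0. Lengths are in m, angles in rad, forces in N, time in s.
With the tool pointing down it reaches from about 0.25 to 0.775 m from the base axis. Payload 4 kg.
Tool frame: the origin (TCP) lies at the very end of the fingers, on their centre line; the grasp point (between the pads) lies hold_point_z behind it (hold_point_z is the distance from the TCP to the grasp point, in m); z points along the fingers, y is the direction in which the jaws open and shut (so a half turn about z gives the same grasp; the last joint's range is limited). The gripper opens to 94 mm and grips with 3 to 60 N. Pads are 16 mm wide; open, the fingers measure 119 mm over their backs; the gripper's body (75 mm by 177 mm) begins 78 mm behind the grasp point.
Start: joints at [-0.103, 0.087, 1.371, -0, 1.684, -0.103], TCP at [0.55, -0, 0.206] pointing down, gripper open.
Joint ranges: [-3.1, 3.1], [-0.76, 2.03], [0.27, 2.55], [-1.08, 4.22], [0.17, 2.65], [-2.57, 2.57]. Speed limits (rad/s): [2.79, 2.79, 3.14, 3.14, 3.14, 3.14].

## Interface

Orientations are given as [roll, pitch, yaw] about the fixed x, y, z axes, in that order (R = Rz(yaw) Ry(pitch) Rx(roll)).
In Python, from bench import * gives the robot as it stands.
- The arm moves only by the tool step_arm, never from a script. Its argument "increments" is text: rows parted by semicolons, each of 6 numbers parted by spaces: the shift along the tool's x, y, z in cm, then the turn, a rotation vector about the tool's x, y, z in rad. A call has 1 to 5 rows; each row shifts and turns the commanded pose from where the row before left it, along the tool's axes as they then stand; what a row does not reach is not made up. A row lasts 1/10 s, in which the tool goes at most 50 mm and 8.59 degrees, less where a joint would pass 70% of its speed; a pose out of reach is approached as far as the arm can. A call is refused whole if a number of a shift passes 5 or a number of a turn 0.15, either way. A call with a gripper value outside its range is refused whole. "claw" is the gripper's target within -1 to 1 (shut at 1, half-way at 0, fully open at -1), set as the call begins (left out, the last holds). The fingers move at their own pace and stop on an object; the grip force is fixed at half the most. Time passes only in rows, so rows that do not move let the fingers close. It gives the time, the measured TCP pose, the force and the opening at its end, in the units of the state.
- get_obs(): the state, without advancing time (a new reading comes with each control period).
- snapshot(name): name is "scene" or "side" or "wrist"; returns the picture (400x640x3 uint8, red, green, blue); there is no depth.
- calibration(name): a dict with "camera_matrix" (3x3 intrinsics, pixels), "eye" and "orientation" of the camera in the world; the wrist camera has in their place "tool_from_camera" (4x4, takes a point from camera to tool coordinates, whose origin is the TCP and whose axes are the flange's). Camera axes: x right, y up, looking along -z (the intrinsics and any distortion apply to the point x, -y, -z); pixel columns grow to the right and rows downward; lengths in m; the calibration is good to about 2 mm. A picture is of the moment at which its call begins: read the wrist's pose just before it. calibration takes no time and is no camera call.
- close_job(): hands the job in, once; it reports no verdict.
The state is a dict: "time": time; "joint_positions": joint angles; "qvel": joint speeds; "joint_torque": joint torques, N m; "tool_pos": TCP position; "ee_rot": TCP orientation; "wrist_force": force on the tool from outside, world axes, zero at the start; "wrist_torque": the same for the moment, N m; "width": finger opening in m.
Only numpy, scipy, OpenCV 4.12 (cv2) and the standard library are available. Lean on these libraries where they do the work, as an engineer would, in place of code of your own. Each camera call takes 0.05 s, during which the arm holds its last target. There are 200 camera calls.

## Working session

There is one attempt and no reset: what is moved stays moved. The work goes in short steps, Python scripts to look and compute and a tool call to move; the robot and the scene stay as the last step left them, time stands still between calls to the robot, and variables do not carry over. Pictures are saved under pics/ and viewed, about 8 in all and at most 12, crops included, and the job is handed in when it is done.

Besides the shell and the picture viewer there is one more tool, called as name(argument=value, ...), one argument or row to a line, values as JSON. step_arm: Moves the arm, as the interface text tells. Its arguments: {"type":"object","properties":{"increments":{"type":"string"},"claw":{"type":"number"}},"required":["increments"]}

```bash
mkdir -p pics; python3 - <<'E'
from bench import *
import cv2
o=get_obs(); print(o)
for n in ("scene","side","wrist"):
    c=calibration(n); print(n,c)
    cv2.imwrite(f"pics/{n}0.png",snapshot(n)[:,:,::-1])
E
```

```text
{'time': 0.0, 'joint_positions': array([-1.03119721e-01,  8.79557052e-02,  1.37225595e+00, -4.76132490e-05,
        1.68358503e+00, -1.03105486e-01]), 'qvel': array([ 4.40591015e-04, -1.25965416e-03, -7.22586678e-05,  4.64027377e-04,
        1.56914900e-03, -1.08875528e-04]), 'joint_torque': array([ 1.28542815e-03, -3.40182602e+01, -3.02423716e+01,  7.18220207e-02,
        3.29729996e-02, -1.13141955e-04]), 'tool_pos': array([5.49449986e-01, 2.47757755e-05, 2.04302932e-01]), 'ee_rot': array([-3.13939545e+00, -1.79774500e-04,  1.57077659e+00]), 'wrist_force': array([ 0.03426353, -0.17449661,  0.72746694]), 'wrist_torque': array([-0.00650443, -0.00402811,  0.03550585]), 'width': 0.09381832903780586}
scene {'camera_matrix': array([[398.14991611,   0.        , 317.69117905],
       [  0.        , 398.14991611, 198.2133516 ],
       [  0.        ,   0.        ,   1.        ]]), 'eye': array([0.94635309, 0.17735747, 0.72392401]), 'orientation': array([ 0.59442693, -0.0080649 ,  1.82825082])}
side {'camera_matrix': array([[459.90893244,   0.        , 318.04703086],
       [  0.        , 459.90893244, 201.37128498],
       [  0.        ,   0.        ,   1.        ]]), 'eye': array([ 0.15496263, -0.64125832,  0.72601309]), 'orientation': array([ 0.89381121, -0.01592052, -0.4423886 ])}
wrist {'camera_matrix': array([[343.23764364,   0.        , 324.84375437],
       [  0.        , 343.23764364, 207.03206805],
       [  0.        ,   0.        ,   1.        ]]), 'tool_from_camera': array([[ 4.10270941e-04,  9.58816965e-01,  2.84024399e-01,
         8.36684327e-02],
       [ 9.99999613e-01, -6.14318503e-04,  6.29341076e-04,
        -7.65947457e-04],
       [ 7.77904344e-04,  2.84024031e-01, -9.58816846e-01,
        -1.79154951e-01],
       [ 0.00000000e+00,  0.00000000e+00,  0.00000000e+00,
         1.00000000e+00]])}
```

View pics/scene0.png

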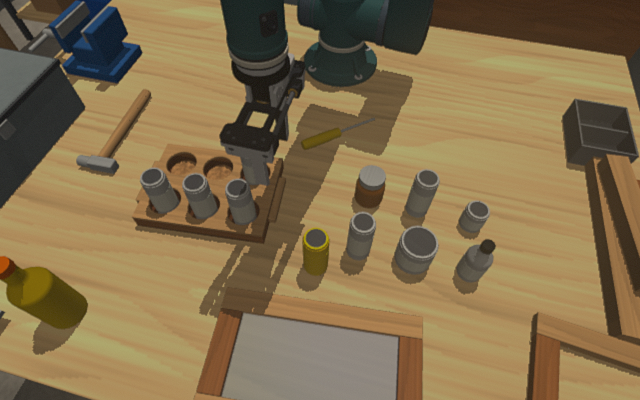

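View pics/side0.png

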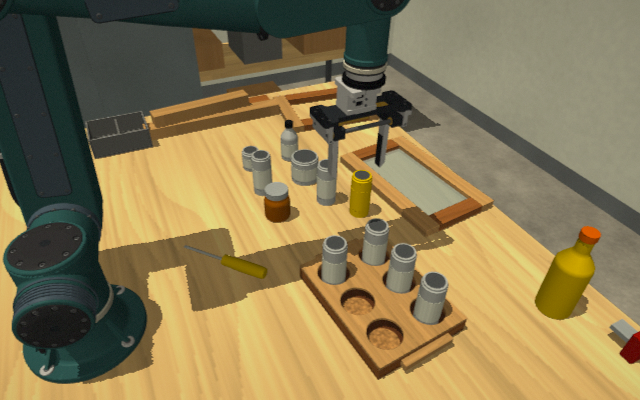

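The scene view shows these candidates, by top pixel:
- Slim grey tins at (426,178) and (362,221). These are my choice.
- A yellow look-alike at (316,237), to be left alone.
- A short tin at (476,210), a wide tin at (416,240), a bottle at (487,247) and a brown jar at (371,175).

The empty holes are at about (183,161) and (218,168). I'll check the choice in one close crop.

```bash
cat > h.py <<'E'
import numpy as np, cv2
from scipy.spatial.transform import Rotation as R
from bench import *
def ray(n,p,obs=None):
    c=calibration(n);K=c["camera_matrix"]
    d=np.array([(p[0]-K[0,2])/K[0,0],-(p[1]-K[1,2])/K[1,1],-1.])
    if n=="wrist":
        T=np.array(c["tool_from_camera"]);Rt=R.from_euler('xyz',obs["ee_rot"])
        return Rt.apply(T[:3,3])+obs["tool_pos"],Rt.apply(T[:3,:3]@d)
    return np.array(c["eye"]),R.from_euler('xyz',c["orientation"]).apply(d)
def onz(n,p,z,obs=None):
    e,d=ray(n,p,obs);return (e+d*(z-e[2])/d[2])
E
python3 - <<'E'
from h import *
for nm,s,d,z in [("tinN",(362,220),(327,167),.11),("tinF",(426,178),(262,156),.11),("yellow",(316,237),(361,178),.11),("c1",(152,176),(434,282),.116),("c2",(197,181),(403,251),.116),("c3",(238,187),(376,227),.116),
 ("h1",(183,161),(385,333),.035),("h2",(218,168),(358,300),.035),("short",(476,210),(250,152),.06)]:
    print(nm,onz("scene",s,z).round(3),onz("side",d,z).round(3))
i=cv2.imread("pics/scene0.png")
a=cv2.resize(i[160:285,290:500],None,fx=3.5,fy=3.5,interpolation=cv2.INTER_CUBIC)
cv2.imwrite("pics/crop1.png",a)
E
```

```text
tinN [0.569 0.165 0.11 ] [0.567 0.156 0.11 ]
tinF [0.444 0.267 0.11 ] [0.443 0.262 0.11 ]
yellow [0.624 0.094 0.11 ] [0.618 0.084 0.11 ]
c1 [ 0.58  -0.241  0.116] [ 0.577 -0.246  0.116]
c2 [ 0.569 -0.153  0.116] [ 0.57  -0.159  0.116]
c3 [ 0.562 -0.073  0.116] [ 0.559 -0.08   0.116]
h1 [ 0.476 -0.25   0.035] [ 0.482 -0.254  0.035]
h2 [ 0.474 -0.168  0.035] [ 0.474 -0.17   0.035]
short [0.457 0.378 0.06 ] [0.444 0.367 0.06 ]
```

View pics/crop1.png

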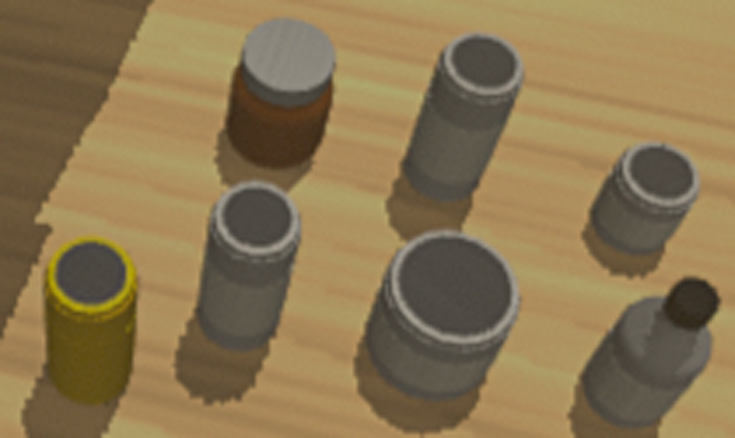

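View pics/wrist0.png

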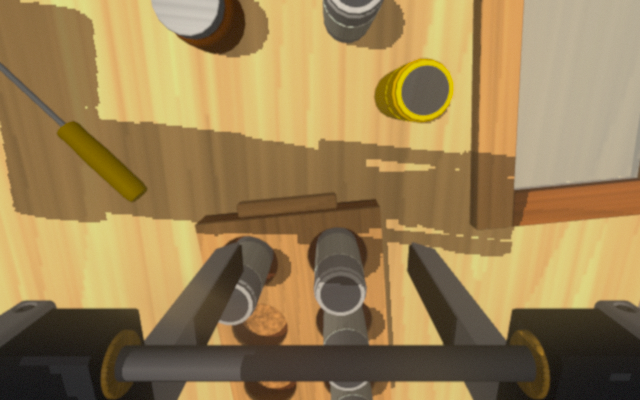

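The crop confirms the choice: the two slim grey tins are at crop (257,215) and (482,65), i.e. N ≈ (0.568, 0.160) and F ≈ (0.444, 0.265). The two views agree on the heights. The wrist view shows the crate with its two cork-floored holes at (265,325) and (270,385), and the yellow tin at (425,90). I'll move over tin N and refine its position with the wrist camera.

step_arm(
  increments="4 0.5 0 0 0 0;4 0.5 0 0 0 0;4 0.5 0 0 0 0;4 0.5 0 0 0 0;0 0 0 0 0 0",
  claw=-1,
)

```text
time: 0.65
tool_pos: [0.5695, 0.1645, 0.2045]
ee_rot: [-3.14, -0.002, 1.577]
wrist_force: [-0.2, -1.1, 0.3]
width: 0.0941
```

```bash
cat >> h.py <<'E'
def rims(name):
    """dark-top ellipses in the wrist view, cast on z=.11"""
    o=get_obs();im=snapshot("wrist")[:,:,::-1].copy()
    hsv=cv2.cvtColor(im,cv2.COLOR_BGR2HSV)
    m=((hsv[...,1]<60)).astype(np.uint8)*255
    g=cv2.GaussianBlur(im,(3,3),0)
    print(o["time"],o["tool_pos"].round(4),o["ee_rot"].round(3))
    try: print("hold",hold_point_z)
    except NameError: pass
    dark=((hsv[...,2]<115)&(hsv[...,1]<60)).astype(np.uint8)*255
    cs,_=cv2.findContours(dark,cv2.RETR_EXTERNAL,cv2.CHAIN_APPROX_NONE)
    for c in cs:
        if 500<cv2.contourArea(c)<6000 and len(c)>20:
            e=cv2.fitEllipse(c); fill=cv2.contourArea(c)/(np.pi/4*e[1][0]*e[1][1])
            if e[1][0]/e[1][1]>.7 and fill>.85:
                print(np.round(e[0],1),np.round(e[1],1),round(fill,2),onz("wrist",e[0],.11,o).round(4))
                cv2.ellipse(im,e,(0,0,255),1)
    cv2.imwrite(f"pics/{name}.png",im)
E
python3 -c "
from h import *
rims('w1')"
```

```text
0.65 [0.5695 0.1645 0.2045] [-3.140e+00 -2.000e-03  1.577e+00]
hold 0.0188
[327.5 200.2] [51.1 58.3] 0.98 [0.5706 0.1731 0.11  ]
[153.1  72.2] [43.6 51.2] 1.0 [0.4396 0.2712 0.11  ]
[315.7  68.8] [67.4 72.3] 1.0 [0.561  0.2743 0.11  ]
```

View pics/w1.png

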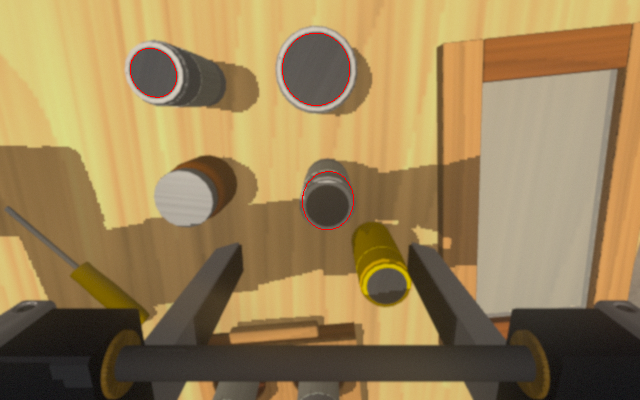

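Wrist view: tin N's top is at about (328,204), though its fit merged slightly with the dark body. The far tin is at (153,72), the yellow one at (387,283). There's a few mm of disagreement in y between wrist and scene, so I'll fit the rims properly in the scene picture and with a darker threshold here.

```bash
python3 - <<'E'
from h import *
o=get_obs()
def fit(f,n,seed,rad,z):
    im=cv2.imread(f);hs=cv2.cvtColor(im,cv2.COLOR_BGR2HSV).astype(int)
    v=hs[seed[1]-2:seed[1]+3,seed[0]-2:seed[0]+3,2].mean()
    m=(abs(hs[...,2]-v)<14).astype(np.uint8)*255
    k=np.zeros_like(m);cv2.circle(k,seed,rad,255,-1);m=cv2.morphologyEx(m&k,cv2.MORPH_OPEN,np.ones((3,3)))
    cs,_=cv2.findContours(m,cv2.RETR_EXTERNAL,cv2.CHAIN_APPROX_NONE)
    c=max(cs,key=cv2.contourArea);e=cv2.fitEllipse(cv2.convexHull(c))
    print(n,np.round(e[0],1),np.round(e[1],1),onz(n,e[0],z,o).round(4))
fit("pics/scene0.png","scene",(362,221),14,.11);fit("pics/scene0.png","scene",(427,178),14,.11)
fit("pics/side0.png","side",(262,156),12,.11)
fit("pics/w1.png","wrist",(328,206),27,.11);fit("pics/w1.png","wrist",(153,72),30,.11)
E
```

```text
scene [363.  221.5] [15.6 18.7] [0.5713 0.1677 0.11  ]
scene [427.9 177.2] [12.9 17.6] [0.4409 0.2699 0.11  ]
side [260.1 154. ] [ 7.1 12.9] [0.442  0.2726 0.11  ]
wrist [327.  205.5] [40.1 41.9] [0.5703 0.1659 0.11  ]
wrist [153.   72.3] [42.5 49.8] [0.4399 0.2688 0.11  ]
```

Measurements now agree within 2 mm: N (0.571, 0.167), F (0.4405, 0.2695). I'll descend on N.

step_arm(
  increments="0.25 0.15 1 0 0 0;0 0 3.5 0 0 0;0 0 3.5 0 0 0;0 0 3.5 0 0 0;0 0 3.5 0 0 0",
)

```text
time: 1.2
tool_pos: [0.5711, 0.1607, 0.0535]
ee_rot: [-3.141, 0.001, 1.568]
wrist_force: [0.1, 0.1, -0.5]
width: 0.0941
```

step_arm(
  increments="0 0 0 0 0 0;0 0 0 0 0 0;0 0 0 0 0 0;0 0 0 0 0 0;0 0 0 0 0 0",
  claw=1,
)

```text
time: 1.7
tool_pos: [0.5728, 0.1627, 0.0577]
ee_rot: [3.138, -0.001, 1.571]
wrist_force: [-0.7, 0.2, -0.5]
width: 0.057
```

step_arm(
  increments="0 0 0 0 0 0;0 0 0 0 0 0;0 0 0 0 0 0;0 0 0 0 0 0;0 0 0 0 0 0",
)

```text
time: 2.2
tool_pos: [0.5719, 0.1627, 0.0566]
ee_rot: [3.14, -0.0, 1.571]
wrist_force: [-1.7, 0.0, 5.2]
width: 0.0479
```

Gripped (48 mm wide, as expected; the tin sits about +4 mm in y from the TCP). I'll lift it, then refine the crate geometry from the initial pictures.

step_arm(
  increments="0 0 -1 0 0 0;0 0 -3 0 0 0;0 0 -4 0 0 0;0 0 -4 0 0 0;0 0 -4 0 0 0",
)

```text
time: 2.7
tool_pos: [0.5708, 0.1624, 0.2156]
ee_rot: [-3.139, 0.001, 1.571]
wrist_force: [0.5, 0.1, -3.4]
width: 0.0477
```

```bash
python3 - <<'E'
from h import *
def fit(n,seed,rad,z,tol=14):
    im=cv2.imread(f"pics/{n}0.png");hs=cv2.cvtColor(im,cv2.COLOR_BGR2HSV).astype(int)
    v=hs[seed[1]-1:seed[1]+2,seed[0]-1:seed[0]+2,2].mean()
    m=(abs(hs[...,2]-v)<tol).astype(np.uint8)*255
    k=np.zeros_like(m);cv2.circle(k,seed,rad,255,-1);m=cv2.morphologyEx(m&k,cv2.MORPH_OPEN,np.ones((2,2)))
    c=max(cv2.findContours(m,0,1)[0],key=cv2.contourArea);e=cv2.fitEllipse(cv2.convexHull(c))
    print(n,np.round(e[0],1),np.round(e[1],1),onz(n,e[0],z).round(4))
for s in [(152,176),(197,181),(238,187)]: fit("scene",s,11,.116)
for s in [(434,281),(403,250),(376,226),(335,242)]: fit("side",s,10,.116)
a=cv2.imread("pics/scene0.png")[140:245,125:295];b=cv2.imread("pics/side0.png")[215:385,295:475]
f=lambda x:cv2.resize(x,(560,int(560*x.shape[0]/x.shape[1]*0+290)),interpolation=cv2.INTER_CUBIC)
cv2.imwrite("pics/crop2.png",np.vstack([cv2.resize(a,(470,290)),cv2.resize(b[60:],(470,287))]))
E
```

```text
scene [152.1 176.7] [12.9 18.7] [ 0.5819 -0.2397  0.116 ]
scene [194.9 182.4] [13.9 16.9] [ 0.5732 -0.1555  0.116 ]
scene [238.7 189.6] [16.2 19.7] [ 0.5673 -0.0699  0.116 ]
side [435.9 281.1] [13.9 19.3] [ 0.5816 -0.2454  0.116 ]
side [405.1 251.5] [12.2 17.5] [ 0.5732 -0.1617  0.116 ]
side [378.3 226.3] [ 9.4 16.5] [ 0.5642 -0.08    0.116 ]
side [336.  243.4] [12.4 16.8] [ 0.4651 -0.0889  0.116 ]
```

View pics/crop2.png

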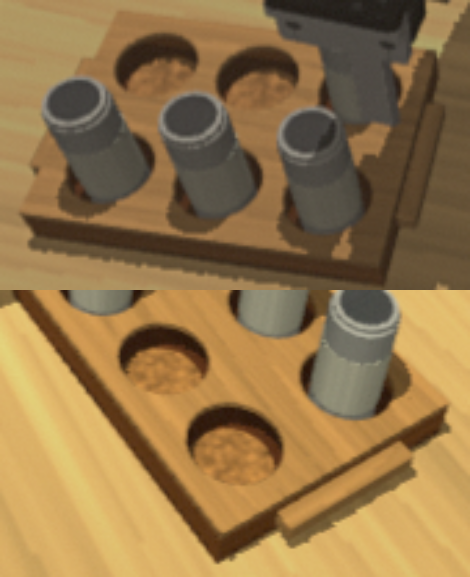

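The crop shows both empty holes clearly. In full-picture pixels they are at scene (181.8,164.6) and (218.3,168.6), and side (385,334) and (357.6,302.2).

```bash
python3 - <<'E'
from h import *
for s,d in [((181.8,164.6),(385,334)),((218.3,168.6),(357.6,302.2))]: print(onz("scene",s,.035).round(4),onz("side",d,.035).round(4))
# grid from mean tins
for u in [(.58,-.243),(.5725,-.159)]: print(u[0]-.0995,u[1]-.1*.1)
E
```

```text
[ 0.4859 -0.2483  0.035 ] [ 0.4807 -0.2561  0.035 ]
[ 0.4754 -0.1664  0.035 ] [ 0.4711 -0.1741  0.035 ]
0.4804999999999999 -0.253
0.473 -0.169
```

Hole estimates are h1 ≈ (0.482, -0.2525) and h2 ≈ (0.473, -0.1695), a pitch of 83.5 mm (84 expected). I'll carry tin N over h1.

step_arm(
  increments="-2 -0.4 0 0 0 0;-4 -0.9 0 0 0 0;-4.5 -1 0 0 0 0;-4.5 -1 0 0 0 0;-4.5 -1 0 0 0 0",
)

```text
time: 3.2
tool_pos: [0.5274, -0.0339, 0.2144]
ee_rot: [-3.14, -0.0, 1.571]
wrist_force: [0.4, -0.6, -2.6]
width: 0.0475
```

step_arm(
  increments="-4.5 -1 0 0 0 0;-4.5 -1 0 0 0 0;-4.5 -1 0 0 0 0;-4 -0.8 0 0 0 0;-3 -0.5 0 0 0 0",
)

```text
time: 3.7
tool_pos: [0.4841, -0.2398, 0.2143]
ee_rot: [-3.14, -0.0, 1.569]
wrist_force: [0.5, 1.1, -2.8]
width: 0.0477
```

step_arm(
  increments="-1.7 -0.3 0 0 0 0;0 0 0 0 0 0;0 0 0 0 0 0",
)

```text
time: 4.0
tool_pos: [0.4826, -0.2535, 0.2149]
ee_rot: [-3.141, -0.002, 1.571]
wrist_force: [0.3, 0.5, -3.0]
width: 0.0475
```

```bash
python3 - <<'E'
from h import *
o=get_obs();print(o["time"],o["tool_pos"],o["ee_rot"],o["width"])
s=snapshot("scene")[:,:,::-1];d=snapshot("side")[:,:,::-1]
np.savez("pics/b.npz",s=s,d=d)
cv2.imwrite("pics/b.png",np.vstack([cv2.resize(s[70:240,100:300],(680,578))[:300-0] if 0 else cv2.resize(s[70:240,100:300],(352,299)),cv2.resize(d[200:370,290:490],(352,299))]))
cv2.imwrite("pics/b.png",np.hstack([cv2.resize(s[60:250,110:300],(400,400),interpolation=cv2.INTER_CUBIC),cv2.resize(d[180:370,290:480],(400,400),interpolation=cv2.INTER_CUBIC)]))
E
```

```text
4.0 [ 0.48259961 -0.25350435  0.21489856] [-3.14098331e+00 -1.95140974e-03  1.57114939e+00] 0.04749845119730107
```

View pics/b.png

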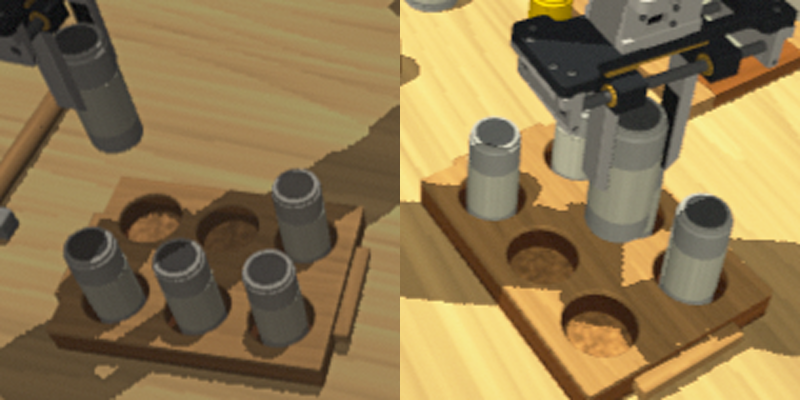

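Left is the scene view: the held tin is upright, its bottom ring around (118,137) and its top at (83,42). Right is the side view: bottom at about (620,221), top at (638,118), with the hole h1 below at (599,325). Now I'll convert these.

```bash
python3 - <<'E'
from h import *
k=190/400
for n,ox,oy,b,t,h1,h2 in [("scene",110,60,(118,137),(83,42),(152,219),(228,228)),("side",290,180,(220.5,221),(238,118),(199,325),(142,258))]:
    for q,z in ((b,.158),(t,.268),(h1,.035),(h2,.035)): print(n,onz(n,(ox+q[0]*k,oy+q[1]*k),z).round(4))
E
```

```text
scene [ 0.4856 -0.2451  0.158 ]
scene [ 0.4851 -0.2397  0.268 ]
scene [ 0.4842 -0.2482  0.035 ]
scene [ 0.4746 -0.1667  0.035 ]
side [ 0.4864 -0.2517  0.158 ]
side [ 0.4842 -0.2532  0.268 ]
side [ 0.4795 -0.2565  0.035 ]
side [ 0.4704 -0.1747  0.035 ]
```

Relative to the hole the tin is about +3 mm in x and +4.5 mm in y, in both views. I'll correct that and lower it.

step_arm(
  increments="-0.4 -0.3 0 0 0 0;0 0 3 0 0 0;0 0 3 0 0 0;0 0 3 0 0 0;0 0 2 0 0 0",
)

```text
time: 4.6
tool_pos: [0.4787, -0.257, 0.1031]
ee_rot: [-3.139, -0.002, 1.572]
wrist_force: [0.4, 0.4, -2.9]
width: 0.0481
```

step_arm(
  increments="0 0 1 0 0 0;0 0 1 0 0 0;0 0 1 0 0 0;0 0 0 0 0 0;0 0 0 0 0 0",
)

```text
time: 5.1
tool_pos: [0.4799, -0.2587, 0.0761]
ee_rot: [3.141, 0.001, 1.571]
wrist_force: [0.3, 0.4, -3.6]
width: 0.0476
```

step_arm(
  increments="0 0 0.5 0 0 0;0 0 0.4 0 0 0;0 0 0.2 0 0 0;0 0 0 0 0 0;0 0 0 0 0 0",
)

```text
time: 5.6
tool_pos: [0.4795, -0.2585, 0.0645]
ee_rot: [3.142, -0.0, 1.571]
wrist_force: [0.7, 0.3, -2.9]
width: 0.0479
```

step_arm(
  increments="0 0 0.2 0 0 0;0 0 0 0 0 0;0 0 0 0 0 0",
)

```text
time: 5.9
tool_pos: [0.4797, -0.2586, 0.0627]
ee_rot: [3.141, 0.0, 1.571]
wrist_force: [-0.1, -0.4, -1.6]
width: 0.0475
```

step_arm(
  increments="0 0 0.1 0 0 0;0 0 0 0 0 0;0 0 0 0 0 0",
)

```text
time: 6.2
tool_pos: [0.4797, -0.2588, 0.0626]
ee_rot: [3.141, 0.001, 1.571]
wrist_force: [-2.3, 0.4, 4.1]
width: 0.0474
```

step_arm(
  increments="0 0 0 0 0 0;0 0 0 0 0 0;0 0 0 0 0 0;0 0 0 0 0 0;0 0 0 0 0 0",
  claw=-0.7,
)

```text
time: 6.7
tool_pos: [0.4795, -0.2585, 0.0613]
ee_rot: [-3.142, -0.0, 1.571]
wrist_force: [0.2, 0.2, -0.6]
width: 0.0796
```

step_arm(
  increments="0 0 -1 0 0 0;0 0 -3 0 0 0;0 0 -4 0 0 0;0 0 -4 0 0 0;0 0 -3 0 0 0",
)

```text
time: 7.2
tool_pos: [0.4801, -0.2589, 0.2154]
ee_rot: [3.138, 0.002, 1.571]
wrist_force: [0.6, -0.5, -0.2]
width: 0.0801
```

step_arm(
  increments="2.5 -0.2 0 0 0 0;4.5 -0.3 0 0 0 0;4.7 -0.4 0 0 0 0;4.7 -0.4 0 0 0 0;4.7 -0.4 0 0 0 0",
  claw=-1,
)

```text
time: 7.7
tool_pos: [0.4622, -0.0459, 0.2125]
ee_rot: [3.14, 0.0, 1.57]
wrist_force: [-0.2, 0.5, 0.4]
width: 0.0941
```

step_arm(
  increments="4.7 -0.4 0 0 0 0;4.7 -0.4 0 0 0 0;4.7 -0.4 0 0 0 0;4.7 -0.4 0 0 0 0;4.7 -0.4 0 0 0 0",
)

```text
time: 8.2
tool_pos: [0.4421, 0.1894, 0.2127]
ee_rot: [3.139, -0.0, 1.571]
wrist_force: [0.7, 0.2, 0.2]
width: 0.094
```

step_arm(
  increments="4.5 -0.3 0 0 0 0;2.5 0 0 0 0 0;1 0 0 0 0 0;0 0 0 0 0 0;0 0 0 0 0 0",
)

```text
time: 8.7
tool_pos: [0.4398, 0.2665, 0.2117]
ee_rot: [3.141, 0.001, 1.57]
wrist_force: [0.4, 0.1, -0.7]
width: 0.0937
```

```bash
python3 - <<'E'
from h import *
rims("w2")
d=snapshot("side")[:,:,::-1];w=cv2.imread("pics/w2.png")
cv2.imwrite("pics/c.png",np.hstack([cv2.resize(w,(480,300)),cv2.resize(d[210:380,290:460],(300,300),interpolation=cv2.INTER_CUBIC)]))
E
```

```text
8.7 [0.4398 0.2665 0.2117] [3.141e+00 1.000e-03 1.570e+00]
hold 0.0188
[324.3 291. ] [48.7 50. ] 1.0 [0.4383 0.1863 0.11  ]
[446.4 181.3] [66.6 80.4] 0.9 [0.5403 0.2892 0.11  ]
[334.6  64.2] [37.2 40.3] 1.0 [0.4463 0.3801 0.11  ]
```

View pics/c.png

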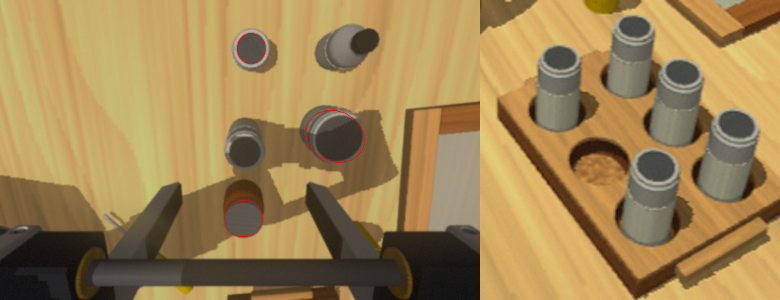

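Right (side view): the first tin stands upright and seated, centred in its hole; only h2 is left. Left (wrist view): the target tin's rim is at about (325,201) full-scale, close below the TCP, with the wide tin to its right at (448,181). I'll narrow the opening to keep the fingers clear of it and descend.

step_arm(
  increments="0.3 0.1 0 0 0 0;0 0 1 0 0 0;0 0 3 0 0 0;0 0 3 0 0 0;0 0 0 0 0 0",
  claw=-0.6,
)

```text
time: 9.3
tool_pos: [0.4374, 0.2686, 0.1359]
ee_rot: [-3.132, 0.005, 1.57]
wrist_force: [-1.0, 0.9, -0.1]
width: 0.0753
```

step_arm(
  increments="0 0 2 0 0 0;0 0 2.5 0 0 0;0 0 2.5 0 0 0;0 0 1.5 0 0 0;0 0 0 0 0 0",
)

```text
time: 9.8
tool_pos: [0.4394, 0.2697, 0.0549]
ee_rot: [-3.138, 0.002, 1.57]
wrist_force: [-0.8, 0.3, 0.3]
width: 0.0749
```

step_arm(
  increments="0 0 0 0 0 0;0 0 0 0 0 0;0 0 0 0 0 0;0 0 0 0 0 0;0 0 0 0 0 0",
  claw=1,
)

```text
time: 10.3
tool_pos: [0.4412, 0.2708, 0.0577]
ee_rot: [3.14, -0.001, 1.571]
wrist_force: [-0.5, 0.5, 3.9]
width: 0.048
```

step_arm(
  increments="0 0 0 0 0 0;0 0 0 0 0 0;0 0 0 0 0 0;0 0 0 0 0 0",
)

```text
time: 10.7
tool_pos: [0.4412, 0.2709, 0.0577]
ee_rot: [3.14, -0.001, 1.571]
wrist_force: [-0.3, 0.1, 5.5]
width: 0.0477
```

step_arm(
  increments="0 0 -1 0 0 0;0 0 -3 0 0 0;0 0 -4 0 0 0;0 0 -4 0 0 0;0 0 -4 0 0 0",
)

```text
time: 11.2
tool_pos: [0.4397, 0.2701, 0.2172]
ee_rot: [-3.14, 0.001, 1.571]
wrist_force: [1.4, 0.6, -1.7]
width: 0.0478
```

step_arm(
  increments="-2 0.1 0 0 0 0;-4 0.3 0 0 0 0;-4.5 0.3 0 0 0 0;-4.5 0.3 0 0 0 0;-4.5 0.3 0 0 0 0",
)

```text
time: 11.7
tool_pos: [0.4527, 0.074, 0.2159]
ee_rot: [-3.14, 0.0, 1.572]
wrist_force: [0.4, -0.0, -1.7]
width: 0.0476
```

step_arm(
  increments="-4.5 0.3 0 0 0 0;-4.5 0.3 0 0 0 0;-4.5 0.3 0 0 0 0;-4.5 0.3 0 0 0 0;-4 0.3 0 0 0 0",
)

```text
time: 12.2
tool_pos: [0.4677, -0.1465, 0.2159]
ee_rot: [-3.14, -0.0, 1.57]
wrist_force: [1.0, -0.2, -2.0]
width: 0.0479
```

step_arm(
  increments="-2 0.2 0 0 0 0;-0.6 0.1 0 0 0 0;0 0 0 0 0 0;0 0 0 0 0 0",
)

```text
time: 12.6
tool_pos: [0.4714, -0.1693, 0.2162]
ee_rot: [-3.141, -0.001, 1.572]
wrist_force: [0.1, -0.1, -2.3]
width: 0.0478
```

```bash
python3 - <<'E'
from h import *
o=get_obs();print(o["time"],o["tool_pos"],o["ee_rot"],o["width"])
s=snapshot("scene")[:,:,::-1];d=snapshot("side")[:,:,::-1]
cv2.imwrite("pics/e.png",np.hstack([cv2.resize(s[60:250,110:300],(400,400),interpolation=cv2.INTER_CUBIC),cv2.resize(d[180:370,290:480],(400,400),interpolation=cv2.INTER_CUBIC)]))
E
```

```text
12.6 [ 0.47135388 -0.16933535  0.21623491] [-3.14096848e+00 -1.12693853e-03  1.57187173e+00] 0.047811916927752274
```

View pics/e.png

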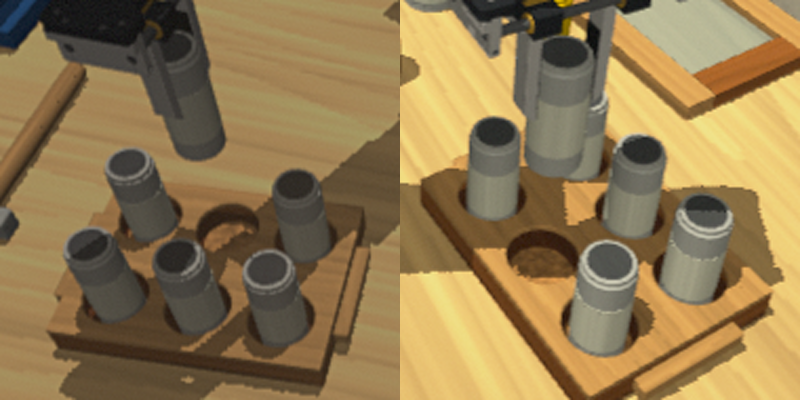

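Both views show the held tin upright over h2: bottom ring at scene-crop (198,144) and side-crop (556,160), with the hole at (228,228) and (542,258). The first tin is still standing.

```bash
python3 - <<'E'
from h import *
k=190/400
for n,ox,oy,b,h2 in [("scene",110,60,(198,144),(228,228)),("side",290,180,(156.5,160),(142,258))]:
    print(n,[onz(n,(ox+q[0]*k,oy+q[1]*k),z).round(4) for q,z in ((b,.1585),(h2,.035))])
E
```

```text
scene [array([ 0.4748, -0.1699,  0.1585]), array([ 0.4746, -0.1667,  0.035 ])]
side [array([ 0.4739, -0.1751,  0.1585]), array([ 0.4704, -0.1747,  0.035 ])]
```

The tin is within 2–3 mm of the hole, relative to it by about (+2, -2) mm. A small correction, then lower.

step_arm(
  increments="0.1 -0.1 0 0 0 0;0 0 3 0 0 0;0 0 3 0 0 0;0 0 3 0 0 0;0 0 2 0 0 0",
)

```text
time: 13.2
tool_pos: [0.4695, -0.1681, 0.1043]
ee_rot: [-3.139, -0.001, 1.572]
wrist_force: [0.1, -0.6, -1.3]
width: 0.0479
```

step_arm(
  increments="0 0 1 0 0 0;0 0 1 0 0 0;0 0 1 0 0 0;0 0 0.5 0 0 0;0 0 0 0 0 0",
)

```text
time: 13.7
tool_pos: [0.4704, -0.1694, 0.0712]
ee_rot: [-3.141, -0.0, 1.571]
wrist_force: [-0.4, -0.3, -1.7]
width: 0.0479
```

step_arm(
  increments="0 0 0.4 0 0 0;0 0 0.2 0 0 0;0 0 0 0 0 0;0 0 0 0 0 0;0 0 0 0 0 0",
)

```text
time: 14.2
tool_pos: [0.4707, -0.1696, 0.0658]
ee_rot: [3.141, 0.0, 1.571]
wrist_force: [-0.2, -0.6, -2.1]
width: 0.0475
```

Seated TCP height should be about 0.0637, so I'll go down 0.25 cm in small steps.

step_arm(
  increments="0 0 0.1 0 0 0;0 0 0.1 0 0 0;0 0 0.05 0 0 0;0 0 0 0 0 0;0 0 0 0 0 0",
)

```text
time: 14.7
tool_pos: [0.4707, -0.1697, 0.0637]
ee_rot: [3.141, 0.0, 1.571]
wrist_force: [-2.1, 0.0, 4.8]
width: 0.0475
```

Contact with the floor (force up). I'll release and retreat.

step_arm(
  increments="0 0 0 0 0 0;0 0 0 0 0 0;0 0 0 0 0 0;0 0 0 0 0 0;0 0 0 0 0 0",
  claw=-0.7,
)

```text
time: 15.2
tool_pos: [0.4705, -0.1695, 0.0628]
ee_rot: [-3.142, -0.0, 1.571]
wrist_force: [0.4, -0.3, -0.4]
width: 0.079
```

step_arm(
  increments="0 0 -1 0 0 0;0 0 -3 0 0 0;0 0 -4 0 0 0;0 0 -4 0 0 0;0 0 -4 0 0 0",
)

```text
time: 15.7
tool_pos: [0.4704, -0.1694, 0.2254]
ee_rot: [3.141, 0.0, 1.571]
wrist_force: [0.9, 0.1, -0.4]
width: 0.0803
```

step_arm(
  increments="3 0 0 0 0 0;4 0 0 0 0 0;4 0 0 0 0 0;4 0 0 0 0 0;4 0 0 0 0 0",
)

```text
time: 16.2
tool_pos: [0.4704, 0.022, 0.2241]
ee_rot: [3.14, 0.0, 1.57]
wrist_force: [-0.1, -0.5, 0.8]
width: 0.08
```

step_arm(
  increments="4 0 0 0 0 0;4 0 0 0 0 0;2 0 0 0 0 0;0 0 0 0 0 0;0 0 0 0 0 0",
)

```text
time: 16.7
tool_pos: [0.4706, 0.1204, 0.2235]
ee_rot: [3.141, 0.001, 1.572]
wrist_force: [0.5, -0.6, 0.2]
width: 0.0797
```

```bash
python3 - <<'E'
from h import *
o=get_obs();print(o["time"],o["tool_pos"],o["wrist_force"],o["width"])
s=snapshot("scene")[:,:,::-1];d=snapshot("side")[:,:,::-1]
cv2.imwrite("pics/f.png",np.hstack([cv2.resize(s[60:250,110:300],(400,400),interpolation=cv2.INTER_CUBIC),cv2.resize(d[180:370,290:480],(400,400),interpolation=cv2.INTER_CUBIC)]))
E
```

```text
16.7 [0.47055651 0.12039912 0.22353124] [ 0.54462505 -0.56826929  0.24260576] 0.07973345523681621
```

View pics/f.png

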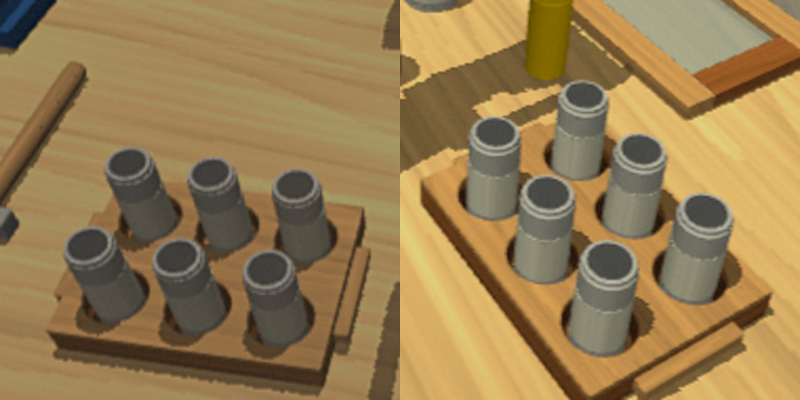

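Both views show all six holes filled, with the two new tins at the same height as the others, upright and centred. The gripper is clear.

```bash
python3 -c "
from bench import *
print(close_job())"
```

```text
the job is handed in; nothing more can be done
None
```

I stood both slim grey tins in the two empty holes of the crate, let go of them, moved the arm clear and handed the job in at about 17 s. I left the yellow look-alike alone.

**Last checks:** The final scene and side pictures show all six holes filled, with both new tins upright and level with the other four. I judged this by eye and did not measure their final positions. Each tin touched the floor at the expected height: the TCP was at 0.0626 m and 0.0637 m, with about 4–5 N of upward force.

**Disagreements:** The scene and side cameras differed by 5–10 mm in y over the crate. I therefore aligned each tin to its hole within the same view before lowering it. I gripped the first tin about 4 mm off-centre in y and corrected for that when placing it.

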